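# Lock a bayonet filter cartridge into the bench water filter

## Robot

A 6-joint arm with a two-finger parallel gripper is mounted at the origin on a cart in front of the work surface, level with it; the furniture and walls round the work are solid. World frame = base frame: x ahead of the robot, y to its left, z up, the work surface at z = 0. Lengths are in m, angles in rad, forces in N, time in s.
With the tool pointing down it reaches from about 0.25 to 0.775 m from the base axis. Payload 4 kg.
Tool frame: the origin (TCP) lies at the very end of the fingers, on their centre line; the grasp point (between the pads) lies 19 mm behind it (arm.grip_point_offset is the z of the grasp point in the tool frame, in m); z points along the fingers, y is the line along which they close (so a half turn about z gives the same grasp; the last joint's range is limited). The gripper opens to 85 mm and grips with 20 to 120 N. Pads are 22 mm wide; open, the fingers measure 114 mm over their backs; the gripper's body (76 mm by 85 mm) begins 54 mm behind the grasp point. The pads swing forward as they close: fully open they stand 13 mm farther back than shut.
Start: joints at [-1.221, 0.087, 1.371, -0, 1.684, -0.103], TCP at [0.241, -0.495, 0.231] pointing down, gripper open.
Joint ranges: [-3.1, 3.1], [-0.76, 2.03], [0.27, 2.55], [-1.08, 4.22], [0.17, 2.65], [-2.57, 2.57]. Speed limits (rad/s): [2.79, 2.79, 3.14, 3.14, 3.14, 3.14].

## Interface

Orientations are given as a 3x3 rotation matrix whose columns are the frame's x, y, z axes.
In Python, from cell import arm gives the robot as it stands. The module is installed in compiled form; this text tells all that it offers.
- The arm moves only by the shell command python3 -m jog 'ROWS' [FORCE]. ROWS is JSON, a list of rows, each a list of 7 numbers: the shift along the tool's x, y, z in m, then the turn, a rotation vector about the tool's x, y, z in degrees, then the closure, from 0 (fully open) to 1 (shut). A call has 1 to 20 rows; each row is the pose to reach, as a shift and turn from the pose commanded when the call began, along the tool's axes at that moment; what a row does not reach only later rows make up. A row lasts 1/10 s, in which the tool goes at most 50 mm and 8.59 degrees, less where a joint would pass 70% of its speed; a pose out of reach is approached as far as the arm can. A call with a gripper value outside its range is refused whole. The fingers move at their own pace and stop on an object; FORCE is the grip in N (left out, the last holds). Time passes only in rows, so rows that repeat a pose let the fingers close. It gives the time, the measured TCP pose, the force, the opening and the grip force at its end, in the units of the state.
- arm.sense(): the state, without advancing time (a new reading comes with each control period).
- arm.read_camera(name): name is "side" or "top"; returns a dict with "frame" (384x512x3 uint8, blue, green, red), "depth" (384x512 float32, m along the optical axis (not along the pixel's ray), 0 where there is no reading), "vertical_fov" (degrees; the focal length in pixels is half the picture's height over the tangent of half this angle, whatever the lens; pixels are square), "cx", "cy" (the principal point, pixels), "distortion" ([k1, k2, p1, p2, k3] as OpenCV has them; the pictures are not rectified), "world_from_camera" (4x4, takes a point from camera to world coordinates). Camera axes: x right, y down, z forward; pixel columns grow to the right and rows downward; lengths in m; the calibration is good to about 2 mm. A picture is of the moment at which its call begins.
- arm.finish_job(): hands the job in; it is judged then, once.
The state is a dict: "clock": time; "joint_positions": joint angles; "qvel": joint speeds; "effort": joint torques, N m; "tool_pos": TCP position; "orientation": TCP orientation; "force": force on the tool from outside, world axes, zero at the start; "wrist_torque": the same for the moment, N m; "finger_gap": finger opening in m; "finger_force": force on a finger pad.
Only numpy, scipy, OpenCV 4.12 (cv2) and the standard library are available. Lean on these libraries where they do the work, as an engineer would, in place of code of your own. Each camera call takes 0.05 s, during which the arm holds its last target. There are 200 camera calls.

## Task

Take the filter cartridge out of its parking stand and fit it to the bench filter: press it lightly on the orange collar, feel for the slots, push it down against the spring, then turn it clockwise (seen from above) about a quarter turn until it is fully locked, and let go. Be gentle: never lean hard on the filter or force the cartridge, and leave the other things on the bench where they are.

Things in the scene. Friction and masses are not known exactly. Their poses are not given: they have to be found in the camera images.
- cartridge: Filter cartridge, 111 mm tall, about 0.25 kg, upright in its stand. Origin at the centre of its underside, z up its axis, x along its grip bar. Grey nose of radius 14 mm, z 0-20 (lowest 5 mm taper to radius 10); white body with a blue band, radius 24, z 20-76, its flat underside is the shoulder. Half a turn makes no difference. Forcing: over 80 N of contact with the filter in all.
- cartridge_grip (a point): Point on the cartridge's axis at z 98 mm, in the orange grip bar on its top: bar 46 mm long (cartridge x), 18 mm thick (y), z 75-111 mm; grip it across its thickness. Axes as the cartridge.
- cartridge_lugs (a point): Point on the cartridge's axis at z 9 mm, midway between its two lugs. They stand on the nose on +x and -x, in line with the grip bar, reach to radius 20 mm, are 10 mm wide, z 6-12 mm. Axes as the cartridge.
- filter_base: Bench filter, fixed: white plinth 120 x 92 x 20 mm with a blue hose nozzle at its +x end and a round orange collar on top, outer radius 30 mm, up to z 52 mm. Origin at the centre of the plinth's underside, z up, this is also the socket's axis. The collar was set by hand: the line of its slots lies anywhere within 0.38 rad either way of the base's x axis. That angle is not measured; the collar does not turn in use.
- socket_mouth (a point): Centre of the top of the steel flange in the collar, 52 mm above the base's origin. Flange 5 mm thick, hole radius 15.2 mm, two opposite slots 13.5 mm wide for the lugs. Lugs resting on the flange hold the cartridge's origin 6 mm below this point; aligned within about 0.08 rad they drop in. A spring seat (about 1 N per mm) then meets the nose 8 mm below this point.
- locked_origin (a point): Where the cartridge's origin is when locked, 35 mm above the base's origin. At or below this height (push about 9 N; the shoulder meets the flange 3 mm lower) the lugs are under the flange and it turns clockwise seen from above, about 1.57 rad to a hard stop; anticlockwise is blocked. Let go, the spring holds the lugs against the flange; unturned, it is pushed up again.
- stand: Grey round parking stand, fixed: foot radius 42 mm, ring outer radius 30 mm, inner radius 21.8 mm, 26 mm tall. Origin at the centre of its underside, z up. The cartridge's shoulder rests on the ring, so that its origin is 6 mm above the stand's origin.
- lock_flag (a joint): Small green flag that a lug pushes out of the side of the collar in the last 0.3 rad of the turn: 0 at rest, about 0.005 m when the cartridge is fully turned against its stop, light spring. Twisting on against the stop with about 1.2 N m counts as forcing (the two lugs' contact forces add up to 80 N); 0.4 N m is plenty.
- cup_b: Specimen cup with red lid, 59 x 59 x 72 mm, bystander. Origin at the centre of its underside.
- beaker: Small light blue beaker, 53 x 53 x 70 mm, bystander. Origin at the centre of its underside.
- reagent_bottle: Brown bottle with blue cap, 62 x 62 x 139 mm, bystander. Origin at the centre of its underside.

How it is judged:
On the way:
1. the cartridge is pushed down into the socket, lugs through the slots (origin within 4 mm of the socket axis and below 41 mm in the filter's frame) (z of cartridge in the frame of filter_base below 0.041 m and horizontal distance between cartridge and filter_base below 0.004 m), for 0.1 s.
At the end, for the whole second after the job is handed in: The cartridge sits locked and at rest in the bench filter: origin no higher than 37.5 mm in the filter's frame and within 4 mm of the socket axis, upright within 0.08 rad, and the green lock flag pushed out by more than 3.5 mm (value of joint lock_flag above 0.0035 m and z of cartridge in the frame of filter_base below 0.0375 m and horizontal distance between cartridge and filter_base below 0.004 m and angle between cartridge's own z axis and vertical below 0.08 rad and linear speed of cartridge below 0.02 m/s); the robot touches nothing.
It fails at once if the cartridge is forced: it presses on the bench filter with more than 80 N (contact force between cartridge and filter_base above 80 N).
It fails at once if a bystander is moved by more than 30 mm (distance of any of cup_b, beaker, reagent_bottle from where it was at the start of the episode above 0.03 m).
It also fails if it takes over 72 s, if anything falls off the work surface, if the arm or the gripper's body presses on something with over 40 N, if the wrist force passes 120 N, or if a joint passes its speed limit or range.

## Working session

There is one attempt and no reset: what is moved stays moved. The work goes in short steps, Python scripts to look and compute and a shell command to move; the robot and the scene stay as the last step left them, time stands still between calls to the robot, and variables do not carry over. Pictures are saved under pics/ and viewed, at most 10 in all, crops included, and the job is handed in when it is done.

```bash
mkdir -p pics; cat > h.py <<'E'
import numpy as np, cv2
from cell import arm
def cam(n): return arm.read_camera(n)
def K(c):
    f=c["frame"].shape[0]/2/np.tan(np.radians(c["vertical_fov"])/2)
    return np.array([[f,0,c["cx"]],[0,f,c["cy"]],[0,0,1.]])
def rays(c,px):
    u=cv2.undistortPoints(np.array(px,float).reshape(-1,1,2),K(c),np.array(c["distortion"],float))[:,0]
    return np.c_[u,np.ones(len(u))]
def on_plane(c,px,z):
    T=np.array(c["world_from_camera"]); d=rays(c,px)@T[:3,:3].T; o=T[:3,3]
    return o+d*((z-o[2])/d[:,2])[:,None]
def cloud(c):
    h,w=c["depth"].shape; v,u=np.mgrid[:h,:w]
    r=rays(c,np.c_[u.ravel(),v.ravel()])*c["depth"].ravel()[:,None]
    T=np.array(c["world_from_camera"]); return (r@T[:3,:3].T+T[:3,3]).reshape(h,w,3)
E
python3 - <<'E'
from h import *
for n in("side","top"):
    c=cam(n); cv2.imwrite(f"pics/{n}0.png",c["frame"]); print(n,c["vertical_fov"],c["distortion"],np.round(c["world_from_camera"],3).tolist())
s=arm.sense(); print(s["clock"],s["force"],np.round(s["orientation"],3).tolist(),arm.grip_point_offset)
E
```

```text
side 53.76537301290859 [-0.00020819  0.          0.          0.          0.        ] [[-0.902, -0.163, 0.401, 0.279], [-0.433, 0.336, -0.837, 0.914], [0.002, -0.928, -0.373, 0.452], [0.0, 0.0, 0.0, 1.0]]
top 55.726984796993506 [-0.08003432  0.          0.          0.          0.        ] [[-0.029, -0.993, 0.114, 0.527], [-0.999, 0.032, 0.031, 0.119], [-0.034, -0.113, -0.993, 0.955], [0.0, 0.0, 0.0, 1.0]]
0.1 [-0.43983779 -0.26706599  0.44890801] [[0.899, 0.437, -0.001], [0.437, -0.899, 0.002], [0.0, -0.002, -1.0]] -0.0187
```

View pics/top0.png

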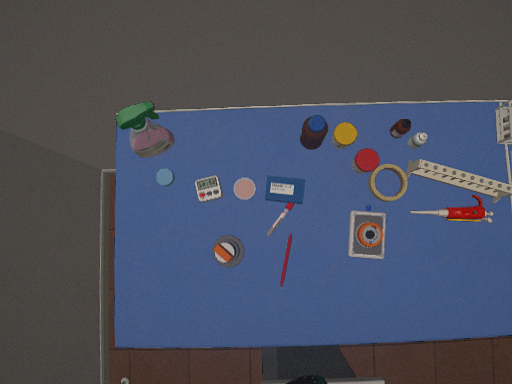

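View pics/side0.png

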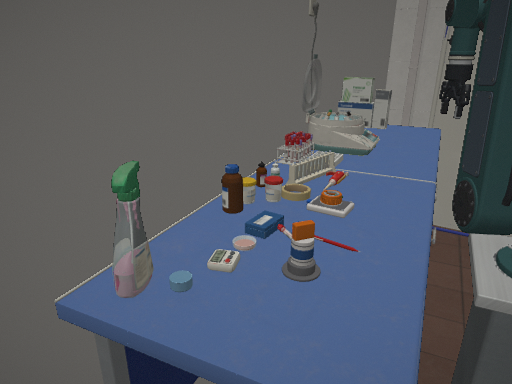

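The top view shows the cartridge in its stand at (226,251) and the filter at (369,234), with its nozzle at (368,208) pointing to world +x. The bystanders stand farther out. The side view agrees.

```bash
python3 - <<'E'
from h import *
c=cam("top"); f=c["frame"]; P=cloud(c); hsv=cv2.cvtColor(f,cv2.COLOR_BGR2HSV)
def comp(m,box):
    x0,y0,x1,y1=box; k=np.zeros(m.shape,np.uint8); k[y0:y1,x0:x1]=m[y0:y1,x0:x1]; return k
orange=cv2.inRange(hsv,(3,140,100),(22,255,255))
# bar
m=comp(orange,(205,235,250,270)); z=P[...,2]; mb=(m>0)&(z>0.105)&(z<.125)
pts=P[mb]; print("bar n",len(pts),"mean",pts.mean(0))
def rect(m,zp):
    v,u=np.nonzero(m); w=on_plane(c,np.c_[u,v],zp)[:,:2]; r=cv2.minAreaRect((w*1000).astype(np.float32)); 
    print("rect mm",r, np.round(cv2.boxPoints(r)).tolist()); return w
rect(mb,.117)
m=comp(orange,(345,208,390,262)); mc=(m>0)&(z>.044)&(z<.06); w=rect(mc,.052)
cc,rr=cv2.minEnclosingCircle((w*1000).astype(np.float32)); print("collar",cc,rr,"zmed",np.median(P[mc][:,2]))
mp=comp(((hsv[...,1]<70)&(hsv[...,2]>90)).astype(np.uint8),(340,200,395,265)); mp=(mp>0)&(z<.03)&(z>.01); rect(mp,.02)
print("plinth z",np.median(P[mp][:,2]))
nz=comp(cv2.inRange(hsv,(95,180,60),(125,255,255)),(355,200,380,213)); v,u=np.nonzero((nz>0)&(z>.008)); print("nozzle",P[v,u].mean(0) if len(v) else None)
# stand ring & foot
gm=comp(((hsv[...,1]<70)).astype(np.uint8),(205,225,255,275)); 
mf=(gm>0)&(z<.012); rect(mf,.004)
a=cv2.resize(f[225:280,200:260],(400,366),interpolation=cv2.INTER_CUBIC); b=cv2.resize(f[200:265,338:398],(338,366),interpolation=cv2.INTER_CUBIC)
cv2.imwrite("pics/crop.png",np.hstack([a,b]))
# side bar
c2=cam("side"); P2=cloud(c2); h2=cv2.cvtColor(c2["frame"],cv2.COLOR_BGR2HSV); o2=cv2.inRange(h2,(3,140,80),(22,255,255))
for nm,bx,zr in(("bar",(280,210,325,245),(.07,.13)),("collar",(315,185,345,206),(.01,.07))):
    m=comp(o2,bx); mm=(m>0)&(P2[...,2]>zr[0])&(P2[...,2]<zr[1]); q=P2[mm]; print("side",nm,len(q),q.mean(0),q.min(0),q.max(0))
E
```

```text
bar n 140 mean [0.49017235 0.23186761 0.11762045]
rect mm ((490.0299377441406, 232.0557098388672), (45.44322204589844, 16.347179412841797), 47.04645538330078) [[469.0, 221.0], [481.0, 210.0], [511.0, 243.0], [500.0, 254.0]]
rect mm ((521.9957275390625, -125.343017578125), (59.560211181640625, 59.009159088134766), 86.8535385131836) [[491.0, -153.0], [550.0, -157.0], [553.0, -97.0], [494.0, -94.0]]
collar (521.9844360351562, -125.09666442871094) 30.923322677612305 zmed 0.051978807024761986
rect mm ((538.1043090820312, -133.6706085205078), (108.00884246826172, 156.07382202148438), 81.1693115234375) [[453.0, -175.0], [607.0, -199.0], [624.0, -92.0], [469.0, -68.0]]
plinth z 0.02101776369777525
nozzle [ 0.58876202 -0.13420993  0.01688282]
rect mm ((490.440185546875, 233.57772827148438), (81.13483428955078, 80.1963119506836), 88.56673431396484) [[449.0, 194.0], [530.0, 192.0], [532.0, 273.0], [451.0, 275.0]]
side bar 383 [0.48684784 0.23922385 0.10242372] [0.46884427 0.21555587 0.08152235] [0.50891488 0.25556312 0.117653  ]
side collar 215 [ 0.51646905 -0.10957643  0.04071621] [ 0.48885364 -0.15395     0.02608258] [ 0.54914178 -0.09017178  0.05297384]
```

View pics/crop.png

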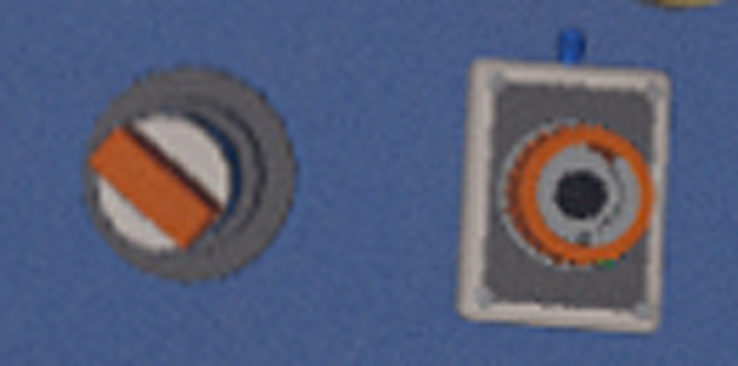

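The crop shows the bar along about 47° in world. The collar's slot notches are at about (598,155) and (585,240), so the slot line is roughly -9° from world x. I'll grasp at yaw 227°, which keeps the last joint in range for the final turn.

```bash
R='[0.542,-0.545,0,0,0,-100,0]'; python3 -m jog '[[0.04,-0.04,0,0,0,-8,0],[0.542,-0.545,0,0,0,-100,0],[0.542,-0.545,0,0,0,-100,0],[0.542,-0.545,0,0,0,-100,0],[0.542,-0.545,0,0,0,-100,0],[0.542,-0.545,0,0,0,-100,0],[0.542,-0.545,0,0,0,-100,0],[0.542,-0.545,0,0,0,-100,0],[0.542,-0.545,0,0,0,-100,0],[0.542,-0.545,0,0,0,-100,0],[0.542,-0.545,0,0,0,-100,0],[0.542,-0.545,0,0,0,-100,0],[0.542,-0.545,0,0,0,-100,0],[0.542,-0.545,0,0,0,-100,0],[0.542,-0.545,0,0,0,-100,0],[0.542,-0.545,0,0,0,-100,0],[0.542,-0.545,0,0,0,-100,0],[0.542,-0.545,0,0,0,-100,0],[0.542,-0.545,0,0,0,-100,0],[0.542,-0.545,0,0,0,-100,0]]' 80
python3 -m jog '[[0,0,0,0,0,-101,0],[0,0,0,0,0,-101,0],[0,0,0,0,0,-101,0],[0,0,0,0,0,-101,0],[0,0,0,0,0,-101,0],[0,0,0,0,0,-101,0],[0,0,0,0,0,-101,0],[0,0,0,0,0,-101,0],[0,0,0,0,0,-101,0],[0,0,0,0,0,-101,0],[0,0,0,0,0,-101,0],[0,0,0,0,0,-101,0],[0,0,0,0,0,-101,0],[0,0,0,0,0,-101,0],[0,0,0,0,0,-101,0]]'
cat >> h.py <<'E'
def st(tgt=None,yaw=None):
    s=arm.sense(); R=np.array(s["orientation"]); p=np.array(s["tool_pos"])
    print("t",round(s["clock"],2),"p",p.round(4),"yaw",np.degrees(np.arctan2(R[1,0],R[0,0])).round(2),"z",R[:,2].round(4),"q",np.round(s["joint_positions"],2),"F",np.round(s["force"],1),"T",np.round(s["wrist_torque"],2),"gap",round(s["finger_gap"],4),"ff",np.round(s["finger_force"],1))
    if tgt is not None: print("tool shift",(R.T@(np.array(tgt)-p)).round(4))
E
python3 -c "
from h import *; st((.490,.2325,.087))"
```

```text
clock: 2.2
tool_pos: [0.4895, 0.2314, 0.2316]
orientation: [[-0.586, 0.811, 0.0], [0.811, 0.586, -0.0], [-0.0, 0.0, -1.0]]
force: [-0.3, -0.8, -0.5]
finger_gap: 0.085
finger_force: 0.0
clock: 3.7
tool_pos: [0.4896, 0.2322, 0.2315]
orientation: [[-0.684, -0.729, 0.0], [-0.729, 0.684, -0.0], [-0.0, -0.0, -1.0]]
force: [-0.7, 0.0, -0.3]
finger_gap: 0.0857
finger_force: 0.0
t 3.7 p [0.4896 0.2322 0.2315] yaw -133.19 z [ 3.e-04 -0.e+00 -1.e+00] q [ 0.34  0.07  1.39 -0.    1.68 -2.05] F [-0.7  0.  -0.3] T [ 0.04 -0.04  0.03] gap 0.0857 ff 0.0
tool shift [-5.000e-04 -1.000e-04  1.445e-01]
```

```bash
python3 -m jog '[[0,0,0.03,0,0,0,0],[0,0,0.07,0,0,0,0],[0,0,0.1,0,0,0,0],[0,0,0.12,0,0,0,0],[0,0,0.135,0,0,0,0],[0,0,0.144,0,0,0,0],[0,0,0.144,0,0,0,0],[0,0,0.144,0,0,0,0.4],[0,0,0.144,0,0,0,0.7],[0,0,0.144,0,0,0,0.9],[0,0,0.144,0,0,0,1],[0,0,0.144,0,0,0,1],[0,0,0.144,0,0,0,1],[0,0,0.144,0,0,0,1],[0,0,0.144,0,0,0,1]]' 80
python3 -c "
from h import *; st()
c=cam('side'); cv2.imwrite('pics/s1.png',cv2.resize(c['frame'][130:300,220:400],None,fx=3,fy=3))"
```

```text
clock: 5.2
tool_pos: [0.49, 0.2327, 0.088]
orientation: [[-0.683, -0.731, 0.001], [-0.731, 0.683, 0.0], [-0.001, -0.001, -1.0]]
force: [-0.2, -0.2, 4.0]
finger_gap: 0.0169
finger_force: 78.3
t 5.2 p [0.49   0.2327 0.088 ] yaw -133.06 z [ 1.2e-03  2.0e-04 -1.0e+00] q [ 0.34  0.14  1.6  -0.    1.4  -2.05] F [-0.2 -0.2  4. ] T [-0.08  0.12  0.05] gap 0.0169 ff 78.3
```

View pics/s1.png

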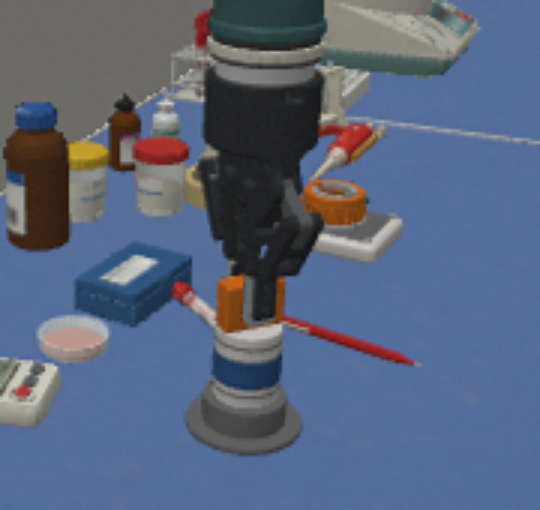

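The bar is held: gap 17 mm, pads across its thickness, cartridge still upright. Next I'll lift it and carry it over the collar.

```bash
python3 -m jog '[[0,0,-0.01,0,0,0,1],[0,0,-0.03,0,0,0,1],[0,0,-0.06,0,0,0,1],[0,0,-0.09,0,0,0,1],[0.012,-0.013,-0.11,0,0,3,1],[0.036,-0.04,-0.12,0,0,9,1],[0.06,-0.067,-0.12,0,0,15,1],[0.084,-0.094,-0.12,0,0,21,1],[0.108,-0.121,-0.12,0,0,27,1],[0.132,-0.148,-0.12,0,0,33,1],[0.156,-0.174,-0.12,0,0,39,1],[0.18,-0.201,-0.12,0,0,45,1],[0.204,-0.228,-0.12,0,0,50,1],[0.224,-0.25,-0.12,0,0,54,1],[0.234,-0.262,-0.12,0,0,56,1],[0.24,-0.268,-0.12,0,0,56,1],[0.24,-0.268,-0.12,0,0,56,1],[0.24,-0.268,-0.12,0,0,56,1],[0.24,-0.268,-0.12,0,0,56,1]]'
python3 - <<'E'
from h import *
st((.522,-.125,.14))
c=cam("side"); f=c["frame"]; P=cloud(c); hsv=cv2.cvtColor(f,cv2.COLOR_BGR2HSV)
x,y=.522,-.125
near=(np.hypot(P[...,0]-x,P[...,1]-y)<.05)
for nm,m in(("band",cv2.inRange(hsv,(95,120,40),(125,255,255))>0),("white",(hsv[...,1]<60)&(hsv[...,2]>110)),("collar",cv2.inRange(hsv,(3,140,80),(22,255,255))>0)):
    for zr in((.02,.056),(.12,.2)):
        q=P[near&m&(P[...,2]>zr[0])&(P[...,2]<zr[1])]
        if len(q)<30: continue
        A=np.c_[2*q[:,:2],np.ones(len(q))]; s=np.linalg.lstsq(A,(q[:,:2]**2).sum(1),rcond=None)[0]
        print(nm,zr,len(q),"zrange",q[:,2].min(),q[:,2].max(),"circle",s[:2],np.sqrt(s[2]+s[0]**2+s[1]**2))
cv2.imwrite("pics/s2.png",cv2.resize(f[90:240,270:400],None,fx=4,fy=4))
E
```

```text
clock: 7.15
tool_pos: [0.5216, -0.1244, 0.2074]
orientation: [[-0.988, 0.155, 0.0], [0.155, 0.988, 0.001], [0.0, 0.001, -1.0]]
force: [1.1, -0.1, -1.5]
finger_gap: 0.017
finger_force: 78.6
t 7.15 p [ 0.5216 -0.1244  0.2074] yaw 171.07 z [ 0.e+00  6.e-04 -1.e+00] q [-0.34  0.06  1.44  0.    1.63 -1.76] F [ 1.1 -0.1 -1.5] T [ 0.02 -0.06  0.  ] gap 0.017 ff 78.6
tool shift [-0.0005 -0.0006  0.0674]
band (0.12, 0.2) 107 zrange 0.16111573016498287 0.1815182505488802 circle [ 0.51968916 -0.12171607] 0.021685723206176757
white (0.02, 0.056) 62 zrange 0.020032383250406682 0.05312043054038723 circle [ 0.52366848 -0.11978355] 0.02701944091298455
white (0.12, 0.2) 131 zrange 0.12985850513918484 0.1998956207469696 circle [ 0.51979569 -0.11926895] 0.01901814503581625
collar (0.02, 0.056) 212 zrange 0.025747327529967445 0.05256393618407634 circle [ 0.51973705 -0.12382594] 0.026366231723810068
```

View pics/s2.png

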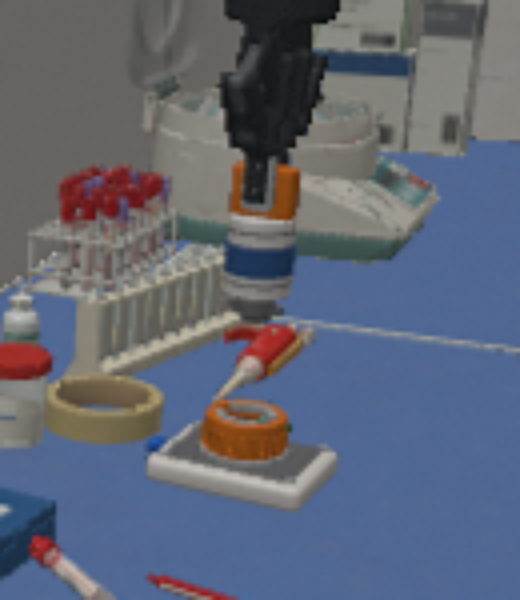

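The side view shows the cartridge upright at (261,260) above the collar at (245,430), and the lateral offset is what perspective predicts. I'll descend to just above the mouth and then feel for it.

```bash
python3 -m jog '[[0,0,0.015,0,0,0,1],[0,0,0.035,0,0,0,1],[-0.0005,-0.0006,0.052,0,0,0,1],[-0.0005,-0.0006,0.064,0,0,0,1],[-0.0005,-0.0006,0.069,0,0,0,1],[-0.0005,-0.0006,0.071,0,0,0,1],[-0.0005,-0.0006,0.073,0,0,0,1],[-0.0005,-0.0006,0.074,0,0,0,1],[-0.0005,-0.0006,0.075,0,0,0,1],[-0.0005,-0.0006,0.075,0,0,0,1]]'
python3 -m jog '[[0,0,0.0005,0,0,0,1],[0,0,0.001,0,0,0,1],[0,0,0.0015,0,0,0,1],[0,0,0.002,0,0,0,1],[0,0,0.002,0,0,0,1]]'
python3 -c "
from h import *; st((.522,-.125,.127))"
```

```text
clock: 8.2
tool_pos: [0.5222, -0.1265, 0.1327]
orientation: [[-0.988, 0.157, 0.001], [0.157, 0.988, -0.0], [-0.001, -0.0, -1.0]]
force: [-1.0, 0.4, -1.9]
finger_gap: 0.0169
finger_force: 78.7
clock: 8.7
tool_pos: [0.5219, -0.1264, 0.1302]
orientation: [[-0.988, 0.157, -0.0], [0.157, 0.988, 0.0], [0.0, -0.0, -1.0]]
force: [-1.1, 0.5, -1.1]
finger_gap: 0.0166
finger_force: 78.7
t 8.7 p [ 0.5219 -0.1264  0.1302] yaw 170.94 z [-2.e-04  0.e+00 -1.e+00] q [-0.34  0.1   1.56 -0.    1.48 -1.76] F [-1.1  0.5 -1.1] T [0.01 0.02 0.01] gap 0.0166 ff 78.7
tool shift [0.0001 0.0014 0.0032]
```

```bash
python3 -m jog '[[0,0.0005,0.0005,0,0,0,1],[0,0.0005,0.001,0,0,0,1],[0,0.0005,0.0015,0,0,0,1],[0,0.0005,0.0015,0,0,0,1]]';python3 -c "
from h import *; st()"
python3 -m jog '[[0,0,0.0005,0,0,0,1],[0,0,0.001,0,0,0,1],[0,0,0.0015,0,0,0,1],[0,0,0.0015,0,0,0,1]]'
python3 -c "
from h import *; st()"
```

```text
clock: 9.1
tool_pos: [0.522, -0.126, 0.1287]
orientation: [[-0.988, 0.157, -0.0], [0.157, 0.988, -0.0], [0.0, -0.0, -1.0]]
force: [0.2, 0.1, -2.0]
finger_gap: 0.0168
finger_force: 78.7
t 9.1 p [ 0.522  -0.126   0.1287] yaw 170.94 z [-1.e-04 -2.e-04 -1.e+00] q [-0.34  0.1   1.56 -0.    1.48 -1.75] F [ 0.2  0.1 -2. ] T [-0.02 -0.01 -0.02] gap 0.0168 ff 78.7
clock: 9.5
tool_pos: [0.5221, -0.126, 0.1279]
orientation: [[-0.988, 0.157, 0.001], [0.157, 0.988, -0.0], [-0.001, -0.0, -1.0]]
force: [-0.5, 0.2, 0.3]
finger_gap: 0.0168
finger_force: 79.1
t 9.5 p [ 0.5221 -0.126   0.1279] yaw 170.94 z [ 5.e-04 -3.e-04 -1.e+00] q [-0.34  0.1   1.56 -0.    1.48 -1.75] F [-0.5  0.2  0.3] T [ 0.04  0.09 -0.03] gap 0.0168 ff 79.1
```

Contact at 0.128 with no side force, so the lugs are resting on the flange. Now I'll press lightly and search by turning.

```bash
python3 -m jog '[[0,0,0.0007,0,0,0,1],[0,0,0.0014,0,0,0,1],[0,0,0.002,0,0,0,1],[0,0,0.002,0,0,0,1]]'|grep -E 'tool_pos|force:'
python3 -m jog '[[0,0,0,0,0,-2,1],[0,0,0,0,0,-4,1],[0,0,0,0,0,-6,1],[0,0,0,0,0,-6,1]]'|grep -E 'tool_pos|force:'
python3 -c "
from h import *; st()"
```

```text
tool_pos: [0.5223, -0.1261, 0.1276]
force: [-3.5, 0.8, 8.5]
finger_force: 80.3
tool_pos: [0.5231, -0.1265, 0.1277]
force: [-1.7, 0.8, 6.8]
finger_force: 80.0
t 10.3 p [ 0.5231 -0.1265  0.1277] yaw 176.97 z [ 0.0037 -0.002  -1.    ] q [-0.34  0.1   1.56 -0.    1.47 -1.86] F [-1.7  0.8  6.8] T [ 0.02  0.36 -0.06] gap 0.0167 ff 80.0
```

```bash
python3 -m jog '[[0,0,0,0,0,3,1],[0,0,0,0,0,6,1],[0,0,0,0,0,8,1],[0,0,0,0,0,10,1],[0,0,0,0,0,10,1]]'|grep -E 'tool_pos|force:'
python3 -c "
from h import *; st()"
python3 -m jog '[[0,0,0,0,0,2,1],[0,0,0,0,0,4,1],[0,0,0,0,0,4,1]]'|grep -E 'tool_pos|force:'
python3 -c "
from h import *; st()"
```

```text
tool_pos: [0.5226, -0.126, 0.1275]
force: [-2.8, 0.9, 6.8]
finger_force: 80.0
t 10.8 p [ 0.5226 -0.126   0.1275] yaw 166.93 z [ 2.4e-03 -8.0e-04 -1.0e+00] q [-0.34  0.1   1.56  0.    1.47 -1.68] F [-2.8  0.9  6.8] T [0.19 0.48 0.07] gap 0.0168 ff 80.0
tool_pos: [0.5225, -0.126, 0.1272]
force: [-2.4, 1.4, 5.8]
finger_force: 79.9
t 11.1 p [ 0.5225 -0.126   0.1272] yaw 162.93 z [ 2.e-03 -8.e-04 -1.e+00] q [-0.34  0.1   1.56 -0.    1.47 -1.61] F [-2.4  1.4  5.8] T [0.1  0.47 0.1 ] gap 0.0165 ff 79.9
```

```bash
python3 -m jog '[[0,0,0,0,0,2,1],[0,0,0,0,0,4,1],[0,0,0,0,0,4,1]]'|grep -E 'tool_pos|force:'
python3 -m jog '[[0,0,0,0,0,2,1],[0,0,0,0,0,4,1],[0,0,0,0,0,4,1]]'|grep -E 'tool_pos|force:'
python3 -c "
from h import *; st()"
```

```text
tool_pos: [0.5222, -0.126, 0.1251]
force: [0.2, 0.2, -1.5]
finger_force: 78.7
tool_pos: [0.5219, -0.1261, 0.125]
force: [-0.7, -0.6, -1.5]
finger_force: 78.7
t 11.7 p [ 0.5219 -0.1261  0.125 ] yaw 154.98 z [-5.e-04 -4.e-04 -1.e+00] q [-0.34  0.1   1.57 -0.    1.47 -1.48] F [-0.7 -0.6 -1.5] T [-0.18  0.01 -0.  ] gap 0.0168 ff 78.7
```

It dropped in at a yaw of about 159°, so the slots are found. I'll back off 2° and push down against the spring.

```bash
python3 -m jog '[[0,0,0,0,0,-2,1],[0,0,0.001,0,0,-2,1],[0,0,0.002,0,0,-2,1],[0,0,0.003,0,0,-2,1],[0,0,0.004,0,0,-2,1],[0,0,0.004,0,0,-2,1]]'|grep -E 'tool_pos|force:'
python3 -m jog '[[0,0,0.001,0,0,0,1],[0,0,0.002,0,0,0,1],[0,0,0.003,0,0,0,1],[0,0,0.004,0,0,0,1],[0,0,0.005,0,0,0,1],[0,0,0.005,0,0,0,1]]'|grep -E 'tool_pos|force:'
python3 -c "
from h import *; st()"
```

```text
tool_pos: [0.5221, -0.126, 0.1216]
force: [-0.9, -0.4, 1.3]
finger_force: 79.1
tool_pos: [0.5223, -0.1261, 0.1172]
force: [-1.0, -0.9, 5.9]
finger_force: 79.7
t 12.9 p [ 0.5223 -0.1261  0.1172] yaw 156.94 z [ 1.e-03 -6.e-04 -1.e+00] q [-0.34  0.11  1.58 -0.    1.46 -1.51] F [-1.  -0.9  5.9] T [-0.11  0.44  0.  ] gap 0.0166 ff 79.7
```

```bash
python3 -m jog '[[0,0,0.001,0,0,0,1],[0,0,0.002,0,0,0,1],[0,0,0.002,0,0,0,1]]'|grep -E 'tool_pos|force:'
python3 -m jog '[[0,0,0,0,0,3,1],[0,0,0,0,0,6,1],[0,0,0,0,0,10,1],[0,0,0,0,0,12,1],[0,0,0,0,0,12,1]]'|grep -E 'tool_pos|force:'
python3 -c "
from h import *; st()"
```

```text
tool_pos: [0.5223, -0.1261, 0.1156]
force: [-2.4, -0.1, 7.1]
finger_force: 80.0
tool_pos: [0.5227, -0.1262, 0.1159]
force: [-2.8, -1.0, 8.8]
finger_force: 80.1
t 13.7 p [ 0.5227 -0.1262  0.1159] yaw 144.91 z [ 0.0024 -0.001  -1.    ] q [-0.34  0.11  1.58 -0.    1.45 -1.3 ] F [-2.8 -1.   8.8] T [-0.12  0.39  0.02] gap 0.0169 ff 80.1
```

Turning freely with no torque.

```bash
python3 -m jog '[[0,0,0,0,0,5,1],[0,0,0,0,0,10,1],[0,0,0,0,0,15,1],[0,0,0,0,0,20,1],[0,0,0,0,0,25,1],[0,0,0,0,0,30,1],[0,0,0,0,0,35,1],[0,0,0,0,0,40,1],[0,0,0,0,0,45,1],[0,0,0,0,0,50,1],[0,0,0,0,0,50,1]]'|grep -E 'tool_pos|force:'
python3 -c "
from h import *; st()"
python3 -m jog '[[0,0,0,0,0,3,1],[0,0,0,0,0,6,1],[0,0,0,0,0,9,1],[0,0,0,0,0,12,1],[0,0,0,0,0,15,1],[0,0,0,0,0,18,1],[0,0,0,0,0,18,1]]'|grep -E 'tool_pos|force:'
python3 -c "
from h import *; st()"
```

```text
tool_pos: [0.523, -0.1264, 0.116]
force: [-2.7, -0.7, 8.6]
finger_force: 80.0
t 14.8 p [ 0.523  -0.1264  0.116 ] yaw 94.85 z [ 0.003  -0.0016 -1.    ] q [-0.34  0.11  1.58 -0.    1.45 -0.43] F [-2.7 -0.7  8.6] T [-0.23  0.31 -0.09] gap 0.0169 ff 80.0
tool_pos: [0.5231, -0.1266, 0.1161]
force: [-0.4, -0.7, 5.7]
finger_force: 80.0
t 15.5 p [ 0.5231 -0.1266  0.1161] yaw 76.89 z [ 0.0034 -0.0019 -1.    ] q [-0.34  0.11  1.58 -0.    1.45 -0.11] F [-0.4 -0.7  5.7] T [-0.27  0.23 -0.01] gap 0.0165 ff 80.0
```

Now to the stop in small steps, watching the torque.

```bash
python3 -m jog '[[0,0,0,0,0,2,1],[0,0,0,0,0,4,1],[0,0,0,0,0,6,1],[0,0,0,0,0,6,1]]'|grep -E 'force:'
python3 -c "
from h import *; st()"
python3 -m jog '[[0,0,0,0,0,1,1],[0,0,0,0,0,2,1],[0,0,0,0,0,2,1]]'|grep -E 'force:'
python3 -c "
from h import *; st()"
```

```text
force: [-1.0, -2.4, 7.1]
finger_force: 80.0
t 15.9 p [ 0.5231 -0.1266  0.1161] yaw 70.91 z [ 0.0034 -0.002  -1.    ] q [-0.34  0.11  1.58 -0.    1.45 -0.01] F [-1.  -2.4  7.1] T [-0.33  0.24  0.  ] gap 0.0173 ff 80.0
force: [-0.5, -1.4, 7.8]
finger_force: 80.1
t 16.2 p [ 0.5231 -0.1266  0.1161] yaw 68.93 z [ 0.0034 -0.0021 -1.    ] q [-0.34  0.11  1.58 -0.    1.45  0.03] F [-0.5 -1.4  7.8] T [-0.3   0.25  0.13] gap 0.0167 ff 80.1
```

```bash
for i in 1 ; do python3 -m jog '[[0,0,0,0,0,1,1],[0,0,0,0,0,2,1],[0,0,0,0,0,2,1]]' >/dev/null; python3 -c "
from h import *; st()"; done
python3 -m jog '[[0,0,0,0,0,1,1],[0,0,0,0,0,1.5,1],[0,0,0,0,0,1.5,1]]' >/dev/null; python3 -c "
from h import *; st()"
```

```text
t 16.5 p [ 0.5228 -0.1265  0.116 ] yaw 66.98 z [ 0.0027 -0.0018 -1.    ] q [-0.34  0.11  1.58 -0.    1.45  0.06] F [-1.3 -1.6  8.1] T [-0.22  0.41  0.34] gap 0.0174 ff 80.2
t 16.8 p [ 0.5228 -0.1264  0.116 ] yaw 65.58 z [ 0.0024 -0.0021 -1.    ] q [-0.34  0.11  1.58 -0.    1.45  0.08] F [-2.2 -0.8  7.9] T [-0.26  0.42  0.8 ] gap 0.017 ff 80.5
```

Torque rose to 0.8 N m, so it is at the stop. I'll ease the twist and the push, then open the gripper.

```bash
python3 -m jog '[[0,0,0,0,0,-1,1],[0,0,-0.001,0,0,-1,1],[0,0,-0.002,0,0,-1,1],[0,0,-0.0025,0,0,-1,1],[0,0,-0.0025,0,0,-1,1]]' >/dev/null; python3 -c "
from h import *; st()"
python3 -m jog '[[0,0,0,0,0,0,0.8],[0,0,0,0,0,0,0.7],[0,0,0,0,0,0,0.5],[0,0,0,0,0,0,0.3],[0,0,0,0,0,0,0.1],[0,0,0,0,0,0,0],[0,0,0,0,0,0,0],[0,0,0,0,0,0,0]]' 20
python3 - <<'E'
from h import *
st()
c=cam("side"); cv2.imwrite("pics/s3.png",cv2.resize(c["frame"][100:230,280:390],None,fx=4,fy=4,interpolation=cv2.INTER_CUBIC))
E
```

```text
t 17.3 p [ 0.5226 -0.1263  0.1162] yaw 66.45 z [ 1.2e-03 -9.0e-04 -1.0e+00] q [-0.34  0.11  1.58 -0.    1.45  0.07] F [ 2.3 -3.7 -2.3] T [-0.81 -0.78  0.43] gap 0.0169 ff 78.7
clock: 18.1
tool_pos: [0.522, -0.1259, 0.1169]
orientation: [[0.4, 0.917, 0.0], [0.917, -0.4, -0.0], [0.0, 0.0, -1.0]]
force: [0.5, -0.0, -0.5]
finger_gap: 0.0853
finger_force: 0.0
t 18.1 p [ 0.522  -0.1259  0.1169] yaw 66.44 z [ 1.e-04 -0.e+00 -1.e+00] q [-0.34  0.11  1.58  0.    1.46  0.07] F [ 0.5 -0.  -0.5] T [-0.01  0.03 -0.02] gap 0.0853 ff 0.0
```

View pics/s3.png

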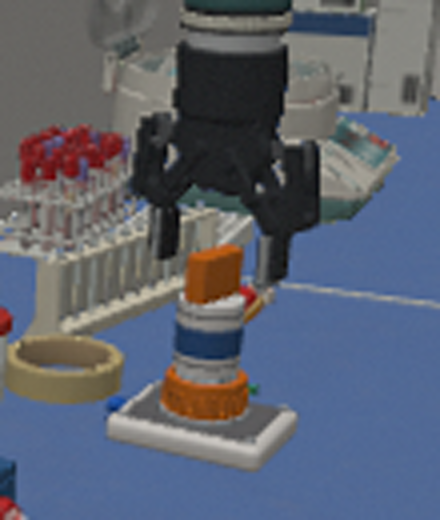

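The cartridge sits in the collar, the fingers are open, and the green flag shows at (253,388). I'll back away upward and sideways so the top camera can check it.

```bash
python3 -m jog '[[0,0,-0.01,0,0,0,0],[0,0,-0.03,0,0,0,0],[0,0,-0.07,0,0,0,0],[0,0,-0.11,0,0,0,0],[-0.03,0,-0.13,0,0,0,0],[-0.07,0,-0.13,0,0,0,0],[-0.11,0,-0.13,0,0,0,0],[-0.15,0,-0.13,0,0,0,0],[-0.18,0,-0.13,0,0,0,0],[-0.19,0,-0.13,0,0,0,0],[-0.19,0,-0.13,0,0,0,0],[-0.19,0,-0.13,0,0,0,0]]'|grep -E 'clock|pos'
python3 - <<'E'
from h import *
c=cam("top"); f=c["frame"]; P=cloud(c); z=P[...,2]; hsv=cv2.cvtColor(f,cv2.COLOR_BGR2HSV)
o=cv2.inRange(hsv,(3,140,80),(22,255,255))>0
m=o&(abs(P[...,0]-.522)<.06)&(abs(P[...,1]+.125)<.06)&(z>.13); v,u=np.nonzero(m)
if len(v)>5:
    w=on_plane(c,np.c_[u,v],.146)[:,:2]*1000; print("bar",len(v),np.median(z[m]),cv2.minAreaRect(w.astype(np.float32)),w.mean(0))
g=cv2.inRange(hsv,(45,90,40),(90,255,255)); g[:, :330]=0; g[:200]=0; g[280:]=0; g[:,410:]=0; v,u=np.nonzero(g)
if len(v): q=on_plane(c,np.c_[u,v],.045)[:,:2]; print("green px",len(v),"radius",np.sort(np.hypot(*(q-[.522,-.1255]).T)).round(4))
i=cv2.cvtColor(cv2.imread("pics/top0.png"),cv2.COLOR_BGR2HSV); g=cv2.inRange(i,(45,90,40),(90,255,255)); g[:, :330]=0; g[:200]=0; g[280:]=0; g[:,410:]=0; v,u=np.nonzero(g)
if len(v): q=on_plane(c,np.c_[u,v],.045)[:,:2]; print("before px",len(v),np.sort(np.hypot(*(q-[.522,-.1255]).T)).round(4))
cv2.imwrite("pics/t3.png",cv2.resize(f[195:270,330:410],None,fx=6,fy=6,interpolation=cv2.INTER_CUBIC))
E
```

```text
clock: 19.35
tool_pos: [0.4465, -0.2993, 0.2472]
bar 174 0.14634300235543657 ((522.2205810546875, -123.07852935791016), (48.886959075927734, 17.96877670288086), 67.48654174804688) [ 522.01492171 -123.28849695]
green px 5 radius [0.0333 0.034  0.0351 0.0356 0.0363]
before px 1 [0.0326]
```

View pics/t3.png

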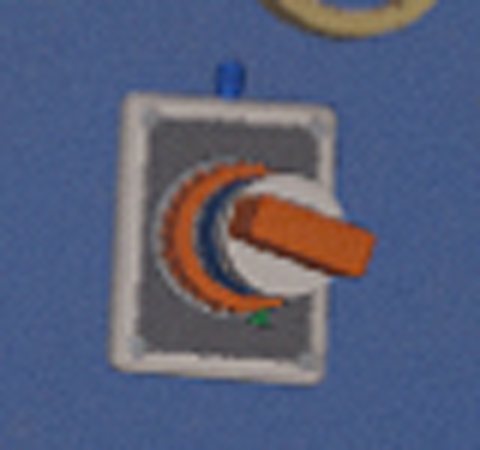

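The top view shows the bar at 67.5°, a quarter turn from the slots. Its top is at 146 mm, which puts the origin at 35 mm. The flag is out at (262,320), about 4 mm farther than before. Everything agrees with locked, so I'm handing in.

```bash
python3 -c "
from cell import arm; print(arm.finish_job())"
```

```text
the job is handed in; nothing more can be done
None
```

The cartridge is seated in the bench filter, turned to its stop with the green flag out, and released; I handed the job in at about 19 s on the robot's clock, and it returned no verdict.

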